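# Fold out the crank handle and close the pellet press

### The arm

A 7-joint arm with a two-finger parallel gripper is mounted at the origin on the work surface. World frame = base frame: x ahead of the robot, y to its left, z up, the work surface at z = 0. Lengths are in m, angles in rad, forces in N, time in s.
With the tool pointing down it reaches from about 0.4 to 0.85 m from the base axis. Payload 4.5 kg.
Tool frame: the origin (TCP) lies on the centre line of the jaws, within the pads' length; the fingertips stand 8 mm ahead of it and the grasp point (between the pads) lies 11 mm behind it; z points along the fingers, x is the direction in which the jaws open and shut, and the axes are right-handed (so a half turn about z gives the same grasp; the last joint's range is limited). The gripper opens to 88 mm and grips with 3 to 60 N. Pads are 18 mm wide; open, the fingers measure 123 mm over their backs; the gripper's body (75 mm by 187 mm) begins 45 mm behind the grasp point.
Start: joints at [-1.093, 0.689, -0.195, 1.565, 0.157, 0.902, -0.215], TCP at [0.268, 0.564, 0.247] pointing down, gripper open.
Joint ranges: [-3.01, 3.01], [-0.46, 2.08], [-1.47, 1.51], [0.13, 2.56], [-1, 4.14], [0.04, 2.09], [-2.66, 2.66]. Speed limits (rad/s): [2.57, 2.57, 3.14, 3.14, 3.14, 3.14, 3.14].

### API

Orientations are given as a unit quaternion [x, y, z, w].
In Python, from plant import get_state, snapshot, finish_job, boxes_of, pinpoint gives the robot as it stands.
- The arm moves only by the shell command python3 -m creep 'ROWS' [FORCE]. ROWS is JSON, a list of rows, each an object with "hand": the finger opening in m, from 0 to 0.0881; "slide": the shift along the tool's x, y, z in m, a list of three; "turn": the turn about the tool's z in degrees. A call has 1 to 5 rows; each row shifts and turns the commanded pose from where the row before left it, along the tool's axes as they then stand; what a row does not reach is not made up. A row lasts 1/8 s, in which the tool goes at most 62.5 mm and 10.7 degrees, less where a joint would pass 70% of its speed; a pose out of reach is approached as far as the arm can. A call is refused whole if a number of a shift passes 0.0625 or a number of a turn 10.7, either way. A call with a gripper value outside its range is refused whole. The fingers move at their own pace and stop on an object; FORCE is the grip in N (left out, the last holds). Time passes only in rows, so rows that do not move let the fingers close. It gives the time, the measured TCP pose, the force and the opening at its end, in the units of the state.
- get_state(): the state, without advancing time (a new reading comes with each control period).
- snapshot(name): name is "side" or "top"; returns a dict with "frame" (420x560x3 uint8, red, green, blue), "depth" (420x560 float32, m along the optical axis (not along the pixel's ray), 0 where there is no reading), "mtx" (3x3 intrinsics, pixels), "camera_from_world" (4x4, takes a point from world to camera coordinates). Camera axes: x right, y down, z forward; pixel columns grow to the right and rows downward; lengths in m; the calibration is good to about 2 mm. A picture is of the moment at which its call begins.
- finish_job(): hands the job in, once; it reports no verdict.
Trained networks look in a picture, given as the dict that the camera call returned (one of the last four; its "shot" number tells which), for a name from the list of things; names that differ only in an ending like _2 or _b are one class to them, and where a whole thing is asked for, a point or a joint stands for the part that bears it (a point fixed in the world has none). Each returns a list of dicts, best first, with "conf" (0 to 1); they miss things now and then, are a little off and sometimes report something else, mostly with a low value. They report only what shows in the picture. A call takes as long as a camera call. They do not tell look-alikes from the thing itself.
- boxes_of(target, picture): "uv" ([column, row] in pixels, amid what is visible of it).
- pinpoint(target, picture): "uv" ([column, row] in pixels: a listed point, or the origin of a listed thing).
The state is a dict: "clock": time; "q": joint angles; "qd": joint speeds; "joint_torque": joint torques, N m; "tool_pos": TCP position; "eef_rot": TCP orientation; "contact_force": force on the tool from outside, world axes, zero at the start; "moment": the same for the moment, N m; "opening": opening from 0.0 (shut) to 1.0 (fully open).
Only numpy, scipy, OpenCV 4.12 (cv2) and the standard library are available. Lean on these libraries where they do the work, as an engineer would, in place of code of your own. Each camera call takes 0.05 s, during which the arm holds its last target.

### The job

Close the small bench press whose handwheel has a folding crank handle (the other press has a plain wheel): swing the folded handle up until it clicks upright in its latch, and only then use it to turn the handwheel clockwise, seen from above, until it stops. Leave the handle latched upright and let go.

Things in the scene. Friction and masses are not known exactly. Their poses are not given: they have to be found in the camera images.
- hub (a point): Wheel centre, on its vertical axis, 158 mm above the bench, mid-rim. Wheel 200 mm across, bar 14 mm; hub 40 mm across; spoke tops 5 mm above this point. Turns with the wheel: x is level, from hub to the handle's hinge, z up. Hinge pin: level, square to x, 80 mm out, 24 mm above. Latch housing on the rim at 97 to 114 mm, top 34 mm above. The other press: plain wheel 176 mm across, top 165 mm up.
- grip (a point): On the axis of the round black grip (20 to 22 mm thick, 60 mm long), 60 mm from the hinge pin, 18 mm short of the free end. Folded, the handle lies level 24 mm above the hub point, from the hinge inwards, free end over the hub, 19 mm from its axis down to the spokes. Upright, it stands 80 mm from the wheel's axis, free end 260 mm above the bench. x points along it from free end to hinge.
- fold_handle (a joint): Handle angle about its hinge pin, rad: 0 folded flat over the wheel, 1.571 upright at its stop. A spring latch resists lightly (1 to 3 N at the grip) from about 1.0, clicks over at about 1.35, then holds it upright; short of that it falls back flat when let go. Folded, a peg under the handle locks the wheel.
- handwheel (a joint): Wheel angle about its vertical axis, rad: 0 at the start, growing as it turns clockwise seen from above; stop at 1.35 (77 degrees). It needs about 4 N at the upright handle and stays where it is left.
Not all that is in view belongs to the job. Leave any turquoise look-alike of the part that bears hub alone.

How it is judged:
On the way, in this order (a step that is already met when the one before it is completed fails the run):
1. the handle is latched upright while the wheel has not yet been turned (value of joint fold_handle above 1.4 rad and value of joint handwheel below 0.15 rad), for 0.2 s.
2. the wheel is turned clockwise to its stop by the latched handle (value of joint handwheel above 1.17 rad and value of joint fold_handle above 1.4 rad), for 0.2 s.
At the end, for the whole second after the job is handed in: The handwheel is turned clockwise to within 10 degrees of its stop (over 1.17 rad) and at rest, and the handle is latched within 10 degrees of upright (over 1.40 rad) (all of step 2 and velocity of joint handwheel below 0.05 rad/s); the robot touches nothing.
It fails at once if the wheel is turned more than about 11 degrees while the handle is not latched upright (value of joint handwheel above 0.2 rad and value of joint fold_handle below 1.3 rad).
It also fails if it takes over 42 s, if anything falls off the work surface, if the arm or the gripper's body presses on something with over 40 N, if the wrist force passes 120 N, or if a joint passes its speed limit or range.

## Working session

There is one attempt and no reset: what is moved stays moved. The work goes in short steps, Python scripts to look and compute and a shell command to move; the robot and the scene stay as the last step left them, time stands still between calls to the robot, and variables do not carry over. Pictures are saved under pics/ and viewed, and the job is handed in when it is done.

```bash
mkdir -p pics; ls; cat > h.py <<'E'
import numpy as np,cv2
from plant import *
def world(p,uv,depth=None):
    u,v=uv; K=p["mtx"];T=np.linalg.inv(p["camera_from_world"])
    d=depth if depth is not None else p["depth"][int(round(v)),int(round(u))]
    c=np.array([(u-K[0,2])/K[0,0]*d,(v-K[1,2])/K[1,1]*d,d,1]); return (T@c)[:3]
def atz(p,uv,z):
    a=world(p,uv,1.0);o=np.linalg.inv(p["camera_from_world"])[:3,3]
    t=(z-o[2])/(a[2]-o[2]); return o+t*(a-o)
def proj(p,X):
    c=p["camera_from_world"]@np.append(X,1);k=p["mtx"]@c[:3];return k[:2]/k[2]
def save(p,n): cv2.imwrite("pics/"+n,cv2.cvtColor(p["frame"],cv2.COLOR_RGB2BGR))
E
python3 - <<'E'
from h import *
for n in("side","top"):
    p=snapshot(n);save(p,n+"0.png")
    print(n,np.linalg.inv(p["camera_from_world"])[:3,3].round(3))
    for t,z in(("hub",.158),("grip",.182)):
        for r in pinpoint(t,p): print(t,r["uv"],r["conf"],atz(p,r["uv"],z).round(4),world(p,r["uv"]).round(3))
s=get_state();print(s["clock"],s["tool_pos"],s["eef_rot"],s["contact_force"])
E
```

```text
pics
side [ 0.076 -0.732  0.874]
hub [274.2, 166.9] 0.95 [0.5276 0.1803 0.158 ] [0.524 0.173 0.164]
hub [166.2, 165.9] 0.82 [0.22   0.3561 0.158 ] [0.219 0.35  0.162]
hub [323.2, 310.5] 0.59 [ 0.3742 -0.352   0.158 ] [ 0.365 -0.364  0.181]
grip [331.4, 310.9] 0.7 [ 0.3789 -0.3738  0.182 ] [ 0.378 -0.375  0.185]
grip [173.0, 165.7] 0.69 [0.2344 0.3103 0.182 ] [0.239 0.34  0.162]
grip [278.8, 164.6] 0.64 [0.531  0.1539 0.182 ] [0.529 0.151 0.184]
top [ 0.311 -0.02   1.285]
hub [138.1, 304.2] 0.87 [0.2115 0.351  0.158 ] [0.214 0.342 0.186]
hub [214.3, 177.0] 0.7 [0.5214 0.1644 0.158 ] [0.52  0.163 0.164]
hub [427.2, 235.3] 0.61 [ 0.3655 -0.3576  0.158 ] [ 0.365 -0.356  0.163]
grip [140.1, 299.0] 0.82 [0.2257 0.3385 0.182 ] [0.226 0.336 0.19 ]
grip [432.0, 227.5] 0.57 [ 0.3828 -0.3628  0.182 ] [ 0.382 -0.36   0.192]
grip [215.4, 169.1] 0.52 [0.5365 0.1577 0.182 ] [0.534 0.156 0.192]
0.3 [0.26830586 0.56429323 0.24647763] [ 8.45388345e-01  5.34152114e-01 -2.05001371e-04  1.52047367e-04] [-0.07622259 -0.01387334  0.61395888]
```

View pics/side0.png

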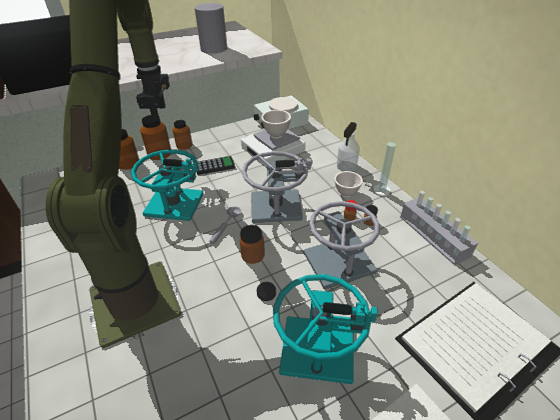

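View pics/top0.png

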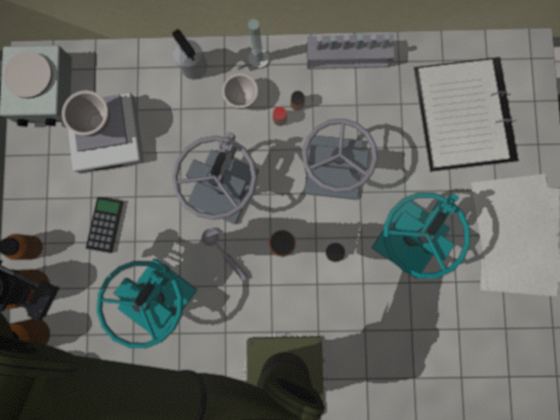

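The side view shows two turquoise presses with handles at (166,166) and (323,310), a grey press with a black folded handle at (274,167), and a grey press with a plain wheel at (343,225). In the top view they are at (138,304), (427,235), (214,177) and (340,155). I choose the grey press with the handle, side (274,167) and top (214,177), and will check it in a close crop.

```bash
python3 - <<'E'
from h import *
from scipy.optimize import least_squares
T=snapshot("top");S=snapshot("side")
a=cv2.resize(T["frame"][125:230,160:270],None,fx=5,fy=5,interpolation=cv2.INTER_CUBIC)[:500,:400+150]
b=cv2.resize(S["frame"][135:235,230:320],None,fx=5,fy=5,interpolation=cv2.INTER_CUBIC)
im=np.zeros((525,800,3),np.uint8)
a=cv2.resize(T["frame"][125:230,165:265],None,fx=4,fy=4,interpolation=cv2.INTER_CUBIC)
b=cv2.resize(S["frame"][130:230,225:325],None,fx=4,fy=4,interpolation=cv2.INTER_CUBIC)
im[:420,:400]=a;im[:400,400:]=b
cv2.imwrite("pics/crop.png",im[:420,:,::-1])
for p,n in((T,"top"),(S,"side")):
    K=p["mtx"];u,v=np.meshgrid(np.arange(560),np.arange(420));d=p["depth"]
    C=np.stack([(u-K[0,2])/K[0,0]*d,(v-K[1,2])/K[1,1]*d,d,np.ones_like(d)],-1)
    W=(C@np.linalg.inv(p["camera_from_world"]).T)[...,:3]
    r=np.hypot(W[...,0]-.523,W[...,1]-.168)
    m=(d>0)&(abs(W[...,2]-.163)<.008)&(abs(r-.1)<.022)
    P=W[m]
    f=least_squares(lambda c:np.hypot(P[:,0]-c[0],P[:,1]-c[1])-.1 ,[.523,.168],loss="soft_l1",f_scale=.003).x
    print(n,m.sum(),f,P[:,2].mean())
    r=np.hypot(W[...,0]-f[0],W[...,1]-f[1])
    h=(d>0)&(W[...,2]>.178)&(W[...,2]<.23)&(r<.13)
    Q=W[h]; dark=p["frame"][h].max(1)<70
    print("hi",h.sum(),Q.mean(0),"dark",dark.sum(),Q[dark].mean(0) if dark.any() else 0, Q[dark].min(0),Q[dark].max(0))
    th=np.arctan2(Q[:,1]-f[1],Q[:,0]-f[0]);print("ang hi r>.06",np.degrees(th[np.hypot(Q[:,0]-f[0],Q[:,1]-f[1])>.06].mean()))
    if dark.any():
        c=Q[dark].mean(0);e=np.linalg.eigh(np.cov(Q[dark][:,:2].T));print(e[0],np.degrees(np.arctan2(e[1][1,1],e[1][0,1])))
E
```

```text
top 1409 [0.52242035 0.16423786] 0.16293251267186964
hi 380 [0.57294387 0.14151031 0.18934582] dark 186 [0.54925476 0.15038872 0.18949255] [0.52227165 0.1335137  0.17851351] [0.57884255 0.16949625 0.19770249]
ang hi r>.06 -23.759881072067156
[2.60975707e-05 2.80815770e-04] 155.08588096270358
side 668 [0.52042981 0.16106572] 0.16243198554512928
hi 208 [0.57047706 0.13703102 0.18763734] dark 114 [0.54773892 0.14654227 0.18749325] [0.51957027 0.13221645 0.17820107] [0.57509107 0.16349847 0.19513256]
ang hi r>.06 -24.814658677221296
[1.93738112e-05 2.72922582e-04] 156.50687592745345
```

View pics/crop.png

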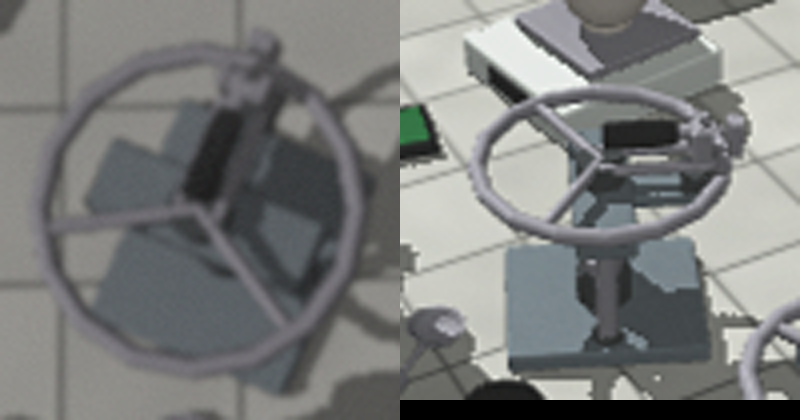

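The crop confirms it: the grey wheel has a black folded grip from the hub at crop (195,205) to the hinge at (240,85), pointing at about -24° in the world. The fitted hub is at (0.5215, 0.1627), with the rim top near 0.163, which matches the given sizes. First I lift clear and cross over.

```bash
python3 -m creep '[{"hand":0.088,"slide":[0,0,-0.05],"turn":-1.2},{"hand":0.06,"slide":[0,0,-0.05],"turn":0},{"hand":0.05,"slide":[-0.026,0.0415,0],"turn":0},{"hand":0.05,"slide":[-0.026,0.0415,0],"turn":0},{"hand":0.05,"slide":[-0.026,0.0415,0],"turn":0}]' 8
python3 -m creep '[{"hand":0.05,"slide":[-0.026,0.0415,0],"turn":0},{"hand":0.05,"slide":[-0.026,0.0415,0],"turn":0},{"hand":0.05,"slide":[-0.026,0.0415,0],"turn":0},{"hand":0.05,"slide":[-0.026,0.0415,0],"turn":0},{"hand":0.05,"slide":[-0.026,0.0415,0],"turn":0}]'
```

```text
clock: 1.02
tool_pos: [0.3506, 0.4409, 0.3469]
eef_rot: [0.84, 0.543, 0.0, 0.0]
contact_force: [0.9, 0.5, -0.3]
opening: 0.581
clock: 1.65
tool_pos: [0.4865, 0.2372, 0.3469]
eef_rot: [0.84, 0.543, 0.0, -0.0]
contact_force: [-0.1, 1.3, 0.2]
opening: 0.566
```

```bash
python3 -m creep '[{"hand":0.05,"slide":[-0.027,0.041,0],"turn":0},{"hand":0.05,"slide":[-0.027,0.041,0],"turn":0},{"hand":0.05,"slide":[0,0,0.05],"turn":0},{"hand":0.05,"slide":[0,0,0.05],"turn":0},{"hand":0.05,"slide":[0,0,0],"turn":0}]'
python3 - <<'E'
from h import *
s=get_state();print(s["tool_pos"],s["eef_rot"],s["q"],s["contact_force"])
S=snapshot("side");T=snapshot("top")
im=np.zeros((400,800,3),np.uint8)
for k,(p,X) in enumerate(((S,[.54,.155,.2]),(T,[.54,.155,.2]))):
    f=p["frame"].copy();u,v=proj(p,X).astype(int)
    c=proj(p,s["tool_pos"]);print(c)
    x0=max(0,u-50);y0=max(0,v-50);im[:,400*k:400*k+400]=cv2.resize(f[y0:y0+100,x0:x0+100],None,fx=4,fy=4,interpolation=cv2.INTER_CUBIC);print(x0,y0)
cv2.imwrite("pics/pre.png",im[...,::-1])
E
```

```text
clock: 2.28
tool_pos: [0.536, 0.1546, 0.244]
eef_rot: [0.84, 0.543, -0.004, -0.001]
contact_force: [0.2, -0.2, -0.1]
opening: 0.566
[0.53603152 0.1546259  0.24397736] [ 0.83970557  0.54302772 -0.00382906 -0.00088652] [-0.25461565  0.60662449 -0.17977032  1.76738867  0.14362021  0.78823061
  0.64283928] [ 0.23528153 -0.16654178 -0.13027006]
[279.86931099 147.25595293]
231 108
[212.42238153 163.98672051]
165 116
```

View pics/pre.png

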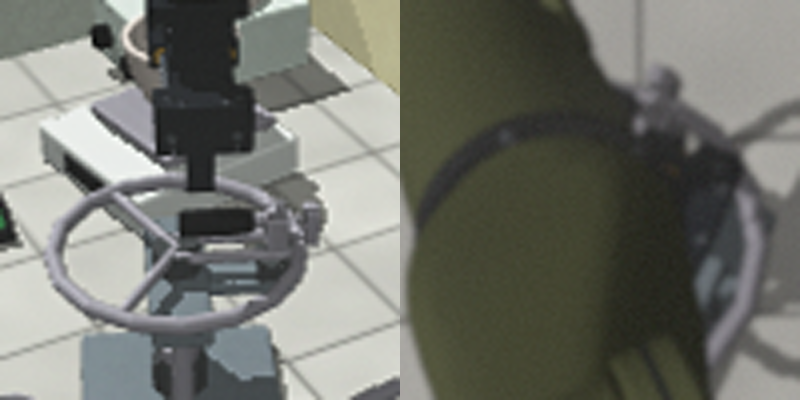

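The side view (left) shows the fingers above the black grip at crop (215,220). The top view is mostly blocked by the arm. Next I descend with the jaws straddling the grip.

```bash
python3 -m creep '[{"hand":0.05,"slide":[0.001,0.003,0.02],"turn":0},{"hand":0.05,"slide":[0,0,0.02],"turn":0},{"hand":0.05,"slide":[0,0,0.01],"turn":0},{"hand":0.05,"slide":[0,0,0.01],"turn":0},{"hand":0.05,"slide":[0,0,0],"turn":0}]'

```

```text
clock: 3.0
tool_pos: [0.5416, 0.1554, 0.1869]
eef_rot: [0.84, 0.543, 0.0, 0.0]
contact_force: [0.5, 0.4, -0.1]
opening: 0.567
```

```bash
python3 -m creep '[{"hand":0.05,"slide":[-0.001,0,0.005],"turn":0},{"hand":0.05,"slide":[0,0,0.004],"turn":0},{"hand":0.03,"slide":[0,0,0],"turn":0},{"hand":0.025,"slide":[0,0,0],"turn":0}]'
python3 -m creep '[{"hand":0.01,"slide":[0,0,0],"turn":0},{"hand":0.01,"slide":[0,0,0],"turn":0},{"hand":0.01,"slide":[0,0,0],"turn":0}]' 8
python3 - <<'E'
from h import *
s=get_state();print(s["opening"]*.088,s["contact_force"],s["moment"],s["tool_pos"])
S=snapshot("side")
cv2.imwrite("pics/g1.png",cv2.resize(S["frame"][110:210,230:330],None,fx=5,fy=5,interpolation=cv2.INTER_CUBIC)[...,::-1])
E
```

```text
clock: 3.5
tool_pos: [0.5412, 0.1545, 0.1778]
eef_rot: [0.84, 0.543, 0.0, -0.0]
contact_force: [0.2, 0.6, 0.5]
opening: 0.362
clock: 3.88
tool_pos: [0.5417, 0.1555, 0.178]
eef_rot: [0.84, 0.543, 0.001, -0.0]
contact_force: [0.9, 2.5, -0.3]
opening: 0.249
0.02192800199027039 [ 0.85707404  2.5456995  -0.30688792] [ 0.63828372 -0.34715381  0.03305179] [0.54165805 0.15551088 0.17795087]
```

View pics/g1.png

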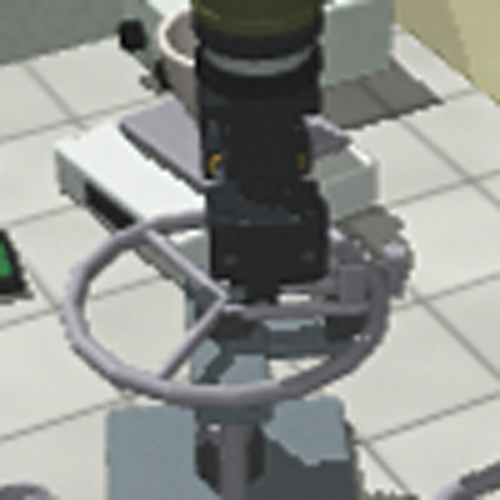

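The grip is held: opening 21.9 mm against 20–22 mm expected, side force about 2.5 N. Next I follow the hinge arc, radius about 59 mm, half way at first.

```bash
python3 -m creep '[{"hand":0.01,"slide":[0,0.002,-0.0153],"turn":0},{"hand":0.01,"slide":[0,0.006,-0.0142],"turn":0},{"hand":0.01,"slide":[0,0.0094,-0.0122],"turn":0},{"hand":0.01,"slide":[0,0,0],"turn":0}]' 12
python3 - <<'E'
from h import *
s=get_state();print(s["opening"]*.088,s["contact_force"],s["moment"],s["tool_pos"])
S=snapshot("side")
cv2.imwrite("pics/g2.png",cv2.resize(S["frame"][110:210,230:330],None,fx=5,fy=5,interpolation=cv2.INTER_CUBIC)[...,::-1])
E
```

```text
clock: 4.42
tool_pos: [0.5577, 0.1484, 0.2201]
eef_rot: [0.84, 0.543, 0.001, -0.0]
contact_force: [0.9, 4.4, 1.0]
opening: 0.242
0.021329340208490484 [0.88866786 4.3580846  0.9925305 ] [ 0.92669618 -0.30680172  0.06396669] [0.55768463 0.14840407 0.2201306 ]
```

View pics/g2.png

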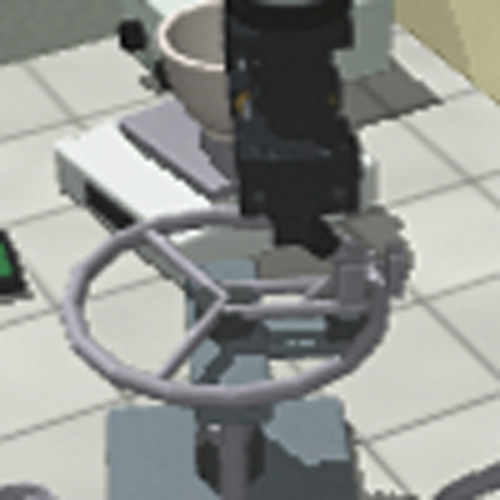

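The handle stands at about 45° at crop (310,240) and follows the jaws. I take out the 4 N side bias with +1.5 mm in tool x and finish the arc.

```bash
python3 -m creep '[{"hand":0.01,"slide":[0.0015,0.0122,-0.0094],"turn":0},{"hand":0.01,"slide":[0,0.0142,-0.0059],"turn":0},{"hand":0.01,"slide":[0,0.0153,-0.002],"turn":0},{"hand":0.01,"slide":[0,0,0],"turn":0}]' 12
python3 - <<'E'
from h import *
s=get_state();print(s["opening"]*.088,s["contact_force"],s["moment"],s["tool_pos"])
S=snapshot("side")
cv2.imwrite("pics/g3.png",cv2.resize(S["frame"][110:210,230:330],None,fx=5,fy=5,interpolation=cv2.INTER_CUBIC)[...,::-1])
E
```

```text
clock: 4.97
tool_pos: [0.5948, 0.1315, 0.236]
eef_rot: [0.84, 0.543, -0.001, -0.001]
contact_force: [0.6, 2.5, 0.9]
opening: 0.245
0.021590718214289498 [0.59766138 2.50793518 0.92370303] [5.54355124e-01 9.47794389e-02 2.22028677e-04] [0.59475221 0.13149577 0.23599512]
```

View pics/g3.png

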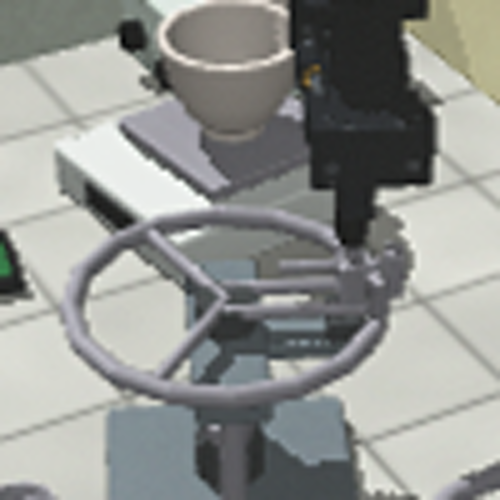

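The handle looks nearly upright at crop (355,230). I press outward a few millimetres to be sure it reaches its stop.

```bash
python3 -m creep '[{"hand":0.01,"slide":[0.001,0.003,0],"turn":0},{"hand":0.01,"slide":[0,0.003,0],"turn":0},{"hand":0.01,"slide":[0,0,0],"turn":0}]' 12
python3 -m creep '[{"hand":0.01,"slide":[0,0.003,0],"turn":0},{"hand":0.01,"slide":[0,0,0],"turn":0}]' 12
```

```text
clock: 5.4
tool_pos: [0.5952, 0.1314, 0.2358]
eef_rot: [0.839, 0.544, -0.005, -0.003]
contact_force: [-13.4, 2.9, 7.9]
opening: 0.244
clock: 5.65
tool_pos: [0.5964, 0.1308, 0.2355]
eef_rot: [0.839, 0.544, -0.007, -0.004]
contact_force: [-15.1, 4.4, 8.2]
opening: 0.243
```

The reaction is 15 N and the jaws do not advance, so the handle is at its stop. I back off, open slightly and see whether the latch holds.

```bash
python3 -m creep '[{"hand":0.01,"slide":[0,-0.006,0],"turn":0},{"hand":0.05,"slide":[0,-0.002,0],"turn":0},{"hand":0.05,"slide":[0,0,0],"turn":0},{"hand":0.05,"slide":[0,0,-0.03],"turn":0},{"hand":0.05,"slide":[0,0,-0.03],"turn":0}]' 12
python3 - <<'E'
from h import *
s=get_state();print(s["opening"]*.088,s["contact_force"],s["tool_pos"],s["q"])
S=snapshot("side")
cv2.imwrite("pics/g4.png",cv2.resize(S["frame"][110:210,230:330],None,fx=5,fy=5,interpolation=cv2.INTER_CUBIC)[...,::-1])
T=snapshot("top")
for p in (S,T):
  for t,z in(("grip",.242),("hub",.158)):
    for r in pinpoint(t,p): print(t,r["uv"],r["conf"],atz(p,r["uv"],z).round(4))
E
```

```text
clock: 6.28
tool_pos: [0.5973, 0.1311, 0.2972]
eef_rot: [0.84, 0.543, -0.0, 0.0]
contact_force: [-0.1, 0.2, 0.9]
opening: 0.571
0.0502516260649224 [-0.06040936  0.22902621  0.90887767] [0.59733913 0.13109036 0.29718452] [-0.18481336  0.61652421 -0.1896222   1.54476066  0.13158748  0.99325186
  0.73458626]
grip [331.3, 310.2] 0.8 [ 0.3534 -0.4034  0.242 ]
grip [298.7, 149.5] 0.67 [0.5817 0.1186 0.242 ]
grip [170.2, 165.4] 0.54 [0.214  0.2254 0.242 ]
hub [165.6, 165.3] 0.84 [0.2191 0.3605 0.158 ]
hub [322.2, 311.3] 0.65 [ 0.3712 -0.3527  0.158 ]
hub [275.3, 169.3] 0.57 [0.5246 0.1668 0.158 ]
grip [432.8, 225.9] 0.67 [ 0.3824 -0.3462  0.242 ]
grip [140.2, 297.4] 0.54 [0.2339 0.3188 0.242 ]
hub [424.3, 233.8] 0.83 [ 0.3693 -0.3507  0.158 ]
hub [140.1, 304.3] 0.56 [0.2112 0.3461 0.158 ]
```

View pics/g4.png

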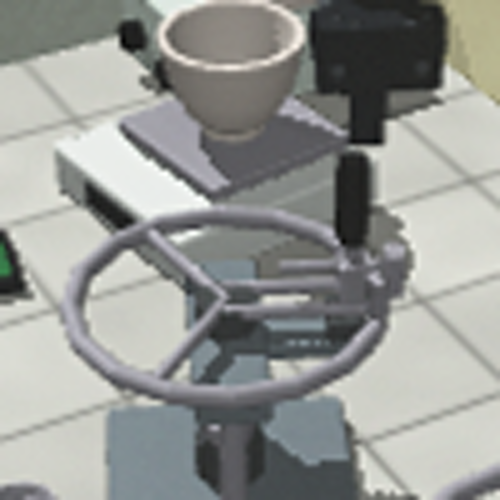

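The handle stands on its own at crop (352,200), so it is latched, and the wheel has not moved. I lower again and close to a loose fit of 26 mm, so that I push only along the tangent and do not pull on the latch. Then I follow the arc at 80 mm radius in 5° steps (about 7 mm each).

```bash
python3 -m creep '[{"hand":0.05,"slide":[0,-0.001,0.03],"turn":0},{"hand":0.05,"slide":[0,0,0.03],"turn":0},{"hand":0.026,"slide":[0,0,0],"turn":0},{"hand":0.026,"slide":[0,0,0],"turn":0},{"hand":0.026,"slide":[0,0,0],"turn":0}]' 12
python3 -m creep '[{"hand":0.026,"slide":[-0.007,-0.0003,0],"turn":5},{"hand":0.026,"slide":[-0.007,-0.0003,0],"turn":5},{"hand":0.026,"slide":[-0.007,-0.0003,0],"turn":5},{"hand":0.026,"slide":[-0.007,-0.0003,0],"turn":5},{"hand":0.026,"slide":[0,0,0],"turn":0}]'
python3 - <<'E'
from h import *
S=snapshot("side")
cv2.imwrite("pics/g5.png",cv2.resize(S["frame"][110:210,230:330],None,fx=5,fy=5,interpolation=cv2.INTER_CUBIC)[...,::-1])
E
```

```text
clock: 7.2
tool_pos: [0.5968, 0.1327, 0.2379]
eef_rot: [0.84, 0.543, 0.001, 0.0]
contact_force: [-0.0, 0.4, -0.5]
opening: 0.296
clock: 7.82
tool_pos: [0.5815, 0.11, 0.2379]
eef_rot: [0.921, 0.389, 0.002, 0.0]
contact_force: [1.8, 1.3, 1.0]
opening: 0.291
```

View pics/g5.png

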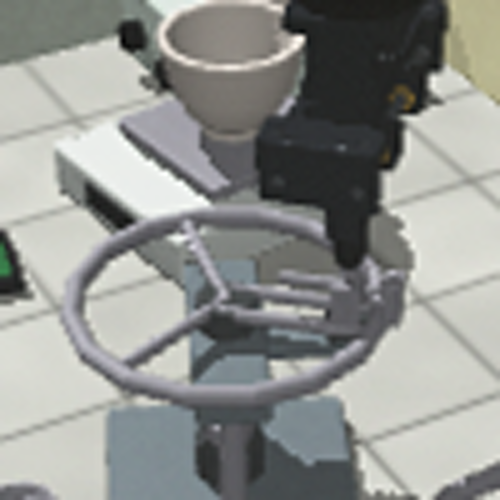

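The wheel follows: the spokes have turned and the latch housing has moved to crop (375,300). The handle is still upright, and the TCP is 80 mm from the hub.

```bash
python3 -m creep '[{"hand":0.026,"slide":[-0.007,-0.0003,0],"turn":5},{"hand":0.026,"slide":[-0.007,-0.0003,0],"turn":5},{"hand":0.026,"slide":[-0.007,-0.0003,0],"turn":5},{"hand":0.026,"slide":[-0.007,-0.0003,0],"turn":5},{"hand":0.026,"slide":[-0.007,-0.0003,0],"turn":5}]'
python3 -m creep '[{"hand":0.026,"slide":[-0.007,-0.0003,0],"turn":5},{"hand":0.026,"slide":[-0.007,-0.0003,0],"turn":5},{"hand":0.026,"slide":[-0.007,-0.0003,0],"turn":5},{"hand":0.026,"slide":[-0.007,-0.0003,0],"turn":5},{"hand":0.026,"slide":[0,0,0],"turn":0}]'
```

```text
clock: 8.5
tool_pos: [0.5537, 0.0909, 0.2379]
eef_rot: [0.984, 0.18, 0.003, -0.0]
contact_force: [4.8, 1.0, -1.7]
opening: 0.296
clock: 9.12
tool_pos: [0.5249, 0.0848, 0.2376]
eef_rot: [1.0, 0.008, 0.001, 0.0]
contact_force: [2.2, -0.7, 1.7]
opening: 0.296
```

```bash
python3 -m creep '[{"hand":0.026,"slide":[-0.007,-0.0003,0],"turn":5},{"hand":0.026,"slide":[-0.007,-0.0003,0],"turn":5},{"hand":0.026,"slide":[-0.0035,0,0],"turn":2},{"hand":0.026,"slide":[0,0,0],"turn":0}]'
python3 -m creep '[{"hand":0.026,"slide":[-0.003,0,0],"turn":2},{"hand":0.026,"slide":[0,0,0],"turn":0}]'
```

```text
clock: 9.62
tool_pos: [0.5071, 0.0866, 0.2371]
eef_rot: [0.995, -0.097, 0.001, -0.0]
contact_force: [3.6, -1.7, 3.7]
opening: 0.295
clock: 9.88
tool_pos: [0.5036, 0.0872, 0.2368]
eef_rot: [0.993, -0.115, 0.0, -0.0]
contact_force: [3.7, -1.0, 3.6]
opening: 0.294
```

```bash
python3 -m creep '[{"hand":0.026,"slide":[-0.003,0,0],"turn":1},{"hand":0.026,"slide":[0,0,0],"turn":0}]'
python3 -m creep '[{"hand":0.026,"slide":[-0.003,0,0],"turn":1},{"hand":0.026,"slide":[0,0,0],"turn":0}]'
```

```text
clock: 10.12
tool_pos: [0.5033, 0.0875, 0.2369]
eef_rot: [0.992, -0.124, 0.003, -0.0]
contact_force: [8.9, -2.2, -1.7]
opening: 0.295
clock: 10.38
tool_pos: [0.5031, 0.0877, 0.237]
eef_rot: [0.991, -0.133, 0.006, -0.0]
contact_force: [15.2, -4.0, -8.8]
opening: 0.297
```

The force rises to 15 N with no further movement, so the wheel is at its stop. I relax, open and lift clear.

```bash
python3 -m creep '[{"hand":0.026,"slide":[0.004,0,0],"turn":0},{"hand":0.05,"slide":[0.0015,0,0],"turn":0},{"hand":0.055,"slide":[0,0,0],"turn":0},{"hand":0.055,"slide":[0,0,-0.03],"turn":0},{"hand":0.055,"slide":[0,0,-0.05],"turn":0}]'
python3 -m creep '[{"hand":0.055,"slide":[0,0,-0.05],"turn":0},{"hand":0.055,"slide":[0,0,0],"turn":0},{"hand":0.055,"slide":[0,0,0],"turn":0}]'
python3 - <<'E'
from h import *
s=get_state();print(s["contact_force"],s["tool_pos"],abs(np.array(s["qd"])).max())
S=snapshot("side")
cv2.imwrite("pics/g6.png",cv2.resize(S["frame"][110:210,230:330],None,fx=5,fy=5,interpolation=cv2.INTER_CUBIC)[...,::-1])
for r in pinpoint("grip",S)[:3]: print(r["uv"],r["conf"],atz(S,r["uv"],.242))
print(proj(S,[.505,.085,.26]),proj(S,[.505,.085,.2]))
E
```

```text
clock: 11.0
tool_pos: [0.5002, 0.0875, 0.3157]
eef_rot: [0.991, -0.132, -0.004, 0.001]
contact_force: [0.4, 0.3, 1.0]
opening: 0.624
clock: 11.38
tool_pos: [0.5015, 0.0875, 0.3657]
eef_rot: [0.991, -0.132, -0.002, 0.0]
contact_force: [-0.4, -0.4, -0.0]
opening: 0.622
[-0.42685477 -0.42695481 -0.02265602] [0.501514   0.0875078  0.36567675] 0.019878222232368577
[331.4, 310.4] 0.86 [ 0.35327756 -0.40387531  0.242     ]
[167.4, 163.4] 0.73 [0.20961483 0.23938057 0.242     ]
[279.9, 162.1] 0.65 [0.5002733  0.08678176 0.242     ]
[281.56518063 156.76152614] [281.74578154 173.65874087]
```

View pics/g6.png

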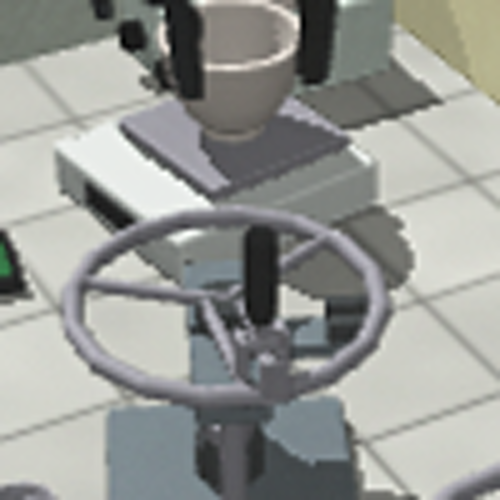

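The handle stands upright at crop (260,275), the wheel is turned to its stop, and the gripper is well clear. I hand in.

```bash
python3 -c "
from plant import *
print(finish_job())"
```

```text
the job is handed in; nothing more can be done
None
```

I closed the grey press with the folding crank handle and handed the job in at about 11.5 s; no verdict was reported.

- **Handle:** I swung it up to its stop (about 15 N reaction), then let go. In the picture it stood upright on its own, with the wheel not visibly turned.
- **Wheel:** I turned it clockwise with the jaws loose around the upright handle until it stopped. The force rose to about 15 N with no more movement, at about 77–79° by the tool position.
- **Last checks:** The final picture shows the handle upright and the wheel turned. The gripper is about 10 cm above the handle, and the force reading is near zero.
- **Disagreement:** The network's final grip point gives about 81° of wheel turn, a few degrees more than the 77° stop. I put this down to its error and the camera's.
- **Not checked:** The last picture is from the side camera only. I did not take a final top view.

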